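# Tip a full salt carton over the step of its tray and seat it against the sprung pad

## Robot

A 6-joint arm with a two-finger parallel gripper is mounted at the origin on a cart in front of the work surface, level with it; the furniture and walls round the work are solid. World frame = base frame: x ahead of the robot, y to its left, z up, the work surface at z = 0. Lengths are in m, angles in degrees, forces in N, time in s.
With the tool pointing down it reaches from about 0.4 to 0.825 m from the base axis. Payload 7 kg.
Tool frame: the origin (TCP) lies midway between the tips of the shut fingers; the grasp point (between the pads) lies 19 mm behind it; z points along the fingers, y is the line along which they close (so a half turn about z gives the same grasp; the last joint's range is limited). The gripper opens to 88 mm and grips with 3 to 60 N. Pads are 19 mm wide; open, the fingers measure 130 mm over their backs; the gripper's body (78 mm by 193 mm) begins 47 mm behind the grasp point.
Start: joints at [91.794, 20.546, 0.682, 0, -70.136, -16.507], TCP at [0.171, 0.653, 0.201] pointing down, gripper open.
Joint ranges: [-176.03, 176.03], [-82.01, 121.73], [-58.28, 71.71], [-173.87, 95.51], [-174.79, -0.11], [-173.66, 173.66]. Speed limits (degrees/s): [136.94, 136.94, 172.46, 180, 180, 180].

## Interface

Orientations are given as a 3x3 rotation matrix whose columns are the frame's x, y, z axes.
In Python, from rig import robot gives the robot as it stands. Calls block until the motion is done:
- robot.goto(position, orientation): joint-space move of the TCP to a pose.
- robot.servo_line(position, ori=None, speed=0.15): straight line of the TCP; ori=None keeps the orientation; speed is the mean speed in m/s.
- robot.movej(angles): joint-space move.
- robot.move_gripper(opening): opening from 0.0 (shut) to 1.0 (fully open); the grip force is fixed at half the most; returns when the fingers have stopped.
- robot.dwell(seconds).
- robot.ik(position, orientation): joint angles nearest the present ones, or None.
- robot.grab_frame(name): name is "side" or "top"; returns (picture, depth): 400x640x3 uint8, red, green, blue; 400x640 float32, m along the optical axis (not along the pixel's ray), 0 where there is no reading.
- robot.camera_info(name): a dict with "vfov" (degrees; the focal length in pixels is half the picture's height over the tangent of half this angle, whatever the lens; pixels are square), "cx", "cy" (the principal point, pixels), "view" (4x4, takes a point from world to camera coordinates). Camera axes: x right, y down, z forward; pixel columns grow to the right and rows downward; lengths in m; the calibration is good to about 2 mm. A picture is of the moment at which its call begins. camera_info takes no time and is no camera call.
A pose or a line that the arm cannot do raises robot.Unreachable and nothing moves.
- robot.job_done(): hands the job in; it is judged then, once.
Readings, each from a call of its own:
- robot.read_t(): time.
- robot.read_qpos(): joint angles.
- robot.read_qvel(): joint speeds.
- robot.read_effort(): joint torques, N m.
- robot.read_position(): TCP position.
- robot.read_tcp_rot(): TCP orientation.
- robot.read_force(): force on the tool from outside, world axes, zero at the start.
- robot.read_ft_torque(): the same for the moment, N m.
- robot.read_grip_width(): opening from 0.0 (shut) to 1.0 (fully open).
- robot.read_finger_force(): force on a finger pad.
Only numpy, scipy, OpenCV 4.12 (cv2) and the standard library are available. Lean on these libraries where they do the work, as an engineer would, in place of code of your own. Each camera call takes 0.05 s, during which the arm holds its last target. There are 200 camera calls.

## Task

Stand the heavy kraft-paper salt carton with its broad side square against the low front step of the wooden tray, tip it over the step by pushing it high up so that it lies flat on that broad side in the tray, then push it along by its bottom end until it presses gently into the sprung black pad and stays snug there: the pad should give a few millimetres, never anywhere near the end of its travel. The tray is not fastened, so do not shove it along, and leave the other things alone.

Things in the scene. Friction and masses are not known exactly. Their poses are not given: they have to be found in the camera images.
- tray: loose wooden tray, about 1.8 kg in all, on the bare counter (empty, it slides at roughly 6 N), 215 mm long, 115 mm wide. Origin: on the counter, at the middle of its front (open) end. x runs level from the front end along the tray to the pad, y across, z up. The front end is a plain vertical step 18 mm high, at x = 0
- tray_floor (a point): point on the tray's flat floor, 100 mm from its front end (tray x) on its middle line; axes as the tray. The floor is 18 mm above the counter, from x = 0 to 203 mm. Low side rails 95 mm apart inside run from x = 20 mm on, their tops 32 mm above the counter; a 56 mm high board closes the far end
- pad (a joint): sprung black pad facing the front end, 66 mm wide, 20 to 54 mm above the counter. 0 = untouched, grows (m) as pushed towards the far end, travel 0.012; spring 1 N per mm, no preload. Its carriage (dark wood, brass knob) is clamped in a new place each time, not reported: untouched, the pad's face is somewhere in x = 130 to 155 mm of the tray: feel or look for it
- carton_mid (a point): centre of the full, rigid kraft carton with a dark green band: 51 (its x) x 73 (y) x 118.6 mm (z, up while it stands), 0.4 to 0.6 kg, half its height above its bottom. It starts standing on the counter before the step, its +x broad face (73 mm wide) towards the step but turned a little. Pushed low it slides; pushed high with its foot against the step it tips
- carton_top (a point): centre of the carton's top face, 59.3 mm from carton_mid along the carton's z, same axes. Tipped over the step, the top end faces the pad, the bottom end overhangs the step by 20 to 50 mm, 18 to 69 mm above the counter, and the carton then slides in the tray at about 1 to 4 N
- glass_jar: bystander: glass jar with grey lid, 59 mm across, 89 mm tall; origin at the centre of its underside
- pepper_mill: bystander: dark wooden mill, 58 mm across, 170 mm tall; origin at the centre of its underside
- lemon: bystander: yellow lemon, 78x55x56 mm; origin at the centre of its underside
- garlic_1: bystander: garlic bulb, 60 mm; origin at the centre of its underside
- egg_timer: bystander: red and white kitchen timer, 67 mm across, 56 mm tall; origin at the centre of its underside
Mind the look-alikes: they are no part of the job. Of the things that look like the tray, the larger one is meant.

How it is judged:
By the outcome, as a careful person would: the job done as asked, in the order asked, and still so for the second after the job is handed in, with the robot touching nothing.
It also fails if it takes over 72 s, if anything falls off the work surface, if the arm or the gripper's body presses on something with over 40 N, if the wrist force passes 120 N, or if a joint passes its speed limit or range.

## Working session

There is one attempt and no reset: what is moved stays moved. The work goes in short steps, each a Python script; the robot and the scene stay as the last script left them, time stands still between calls to the robot, and variables do not carry over. Pictures are saved under pics/ and viewed, at most 10 in all, crops included, and the job is handed in when it is done.

```bash
mkdir -p pics; ls; cat > h.py <<'E'
import numpy as np, cv2
from rig import robot
def cloud(name):
    im,d=robot.grab_frame(name); c=robot.camera_info(name)
    f=200/np.tan(np.radians(c["vfov"]/2)); v,u=np.mgrid[:400,:640]
    P=np.stack([(u-c["cx"])/f*d,(v-c["cy"])/f*d,d,np.ones_like(d)],-1)
    W=P@np.linalg.inv(np.array(c["view"])).T
    W=W[...,:3].copy(); W[d<=0]=np.nan
    return im,W
def save(im,n): cv2.imwrite("pics/"+n,im[...,::-1])
E
python3 - <<'E'
from h import *
a,W=cloud("top"); b,V=cloud("side")
np.savez("c0.npz",a=a,W=W,b=b,V=V)
save(np.vstack([a,b])[:, :] if 0 else a,"t0.png"); save(b,"s0.png")
for n in("top","side"): print(robot.camera_info(n))
E
```

```text
pics
{'vfov': 44.966654940110146, 'cx': 323.9822196361258, 'cy': 199.64219994145824, 'view': array([[-0.16604374, -0.98610483,  0.00517166,  0.12598729],
       [-0.92135855,  0.15326808, -0.35722165,  0.46049669],
       [ 0.35146535, -0.06407937, -0.93400532,  1.42241559],
       [ 0.        ,  0.        ,  0.        ,  1.        ]])}
{'vfov': 47.81573320608819, 'cx': 321.12004902589996, 'cy': 205.44766077188112, 'view': array([[-0.9944852 , -0.10470243, -0.00604892,  0.45421451],
       [-0.07204279,  0.72391595, -0.68611626,  0.05602755],
       [ 0.07621695, -0.68189669, -0.72746676,  1.39629294],
       [ 0.        ,  0.        ,  0.        ,  1.        ]])}
```

View pics/t0.png

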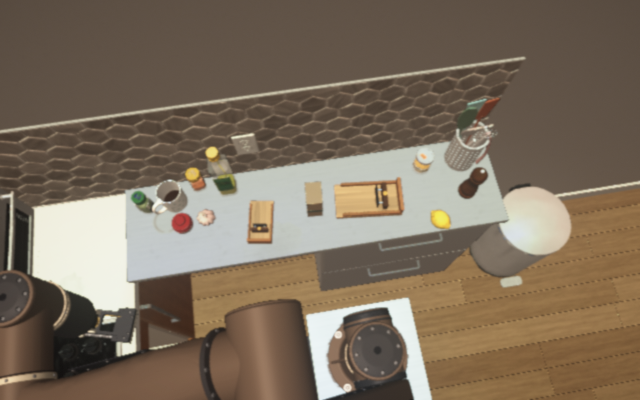

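View pics/s0.png

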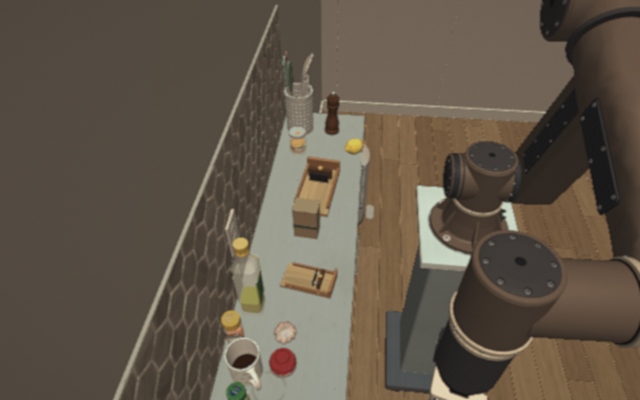

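The larger tray is at top (370,198) and side (318,185), and the small look-alike is at top (261,222). The carton stands at top (314,198), before the tray's open left end, with the pad near (381,196). I'll confirm this in an enlarged crop and fit the poses.

```bash
python3 - <<'E'
from h import *
z=np.load("c0.npz"); a,W,b,V=[z[k] for k in"aWbV"]
A=cv2.resize(a[160:240,290:420],None,fx=6,fy=6,interpolation=cv2.INTER_CUBIC)
save(A,"t0c.png")
def reg(W,r): 
    m=np.zeros(W.shape[:2],bool); m[r[0]:r[1],r[2]:r[3]]=1; return W[m&np.isfinite(W).all(-1)]
for n,P in(("top",reg(W,(170,230,295,335))),("side",reg(V,(190,245,285,330)))):
    t=P[(P[:,2]>.108)&(P[:,2]<.13)]
    r=cv2.minAreaRect((t[:,:2]*1000).astype(np.float32)); print(n,"carton top",len(t),np.median(t[:,2]),r,t[:,:2].mean(0))
    print(cv2.boxPoints(r).round())
for n,P in(("top",reg(W,(170,225,328,412))),("side",reg(V,(145,220,285,350)))):
    for lo,hi in((.012,.024),(.027,.038),(.048,.062)):
        t=P[(P[:,2]>lo)&(P[:,2]<hi)]
        r=cv2.minAreaRect((t[:,:2]*1000).astype(np.float32)); print(n,lo,len(t),np.median(t[:,2]),r);print(cv2.boxPoints(r).round().tolist())
E
```

```text
top carton top 386 0.11960093519837467 ((490.9854431152344, 80.9466323852539), (50.58515548706055, 74.06077575683594), 85.16049194335938) [0.48909587 0.08091032]
[[452.  59.]
 [526.  53.]
 [530. 103.]
 [456. 109.]]
side carton top 379 0.117572289930444 ((491.34429931640625, 81.90433502197266), (55.217769622802734, 72.4820327758789), 85.9106216430664) [0.49108557 0.08566578]
[[453.  57.]
 [526.  52.]
 [529. 107.]
 [457. 112.]]
top 0.012 1378 0.019339985852403485 ((497.98638916015625, -95.7787857055664), (212.27017211914062, 155.0469512939453), 85.11881256103516)
[[412.0, -195.0], [566.0, -208.0], [584.0, 3.0], [430.0, 17.0]]
top 0.027 366 0.032521907551458784 ((479.0800476074219, -95.27869415283203), (206.14064025878906, 117.71666717529297), 83.98786163330078)
[[410.0, -192.0], [527.0, -204.0], [548.0, 1.0], [431.0, 13.0]]
top 0.048 285 0.0561920631899111 ((472.71209716796875, -161.04820251464844), (84.23938751220703, 114.19258880615234), 83.5842514038086)
[[411.0, -197.0], [525.0, -209.0], [534.0, -126.0], [421.0, -113.0]]
side 0.012 789 0.017630103049475876 ((512.8773803710938, -149.86378479003906), (314.2664794921875, 207.45220947265625), 80.65007019042969)
[[385.0, -288.0], [590.0, -322.0], [641.0, -12.0], [436.0, 22.0]]
side 0.027 395 0.03162127229182543 ((483.2501220703125, -148.23257446289062), (210.833251953125, 293.7733459472656), 4.067576885223389)
[[368.0, -9.0], [389.0, -302.0], [599.0, -287.0], [578.0, 6.0]]
side 0.048 304 0.053949992544228165 ((455.6356201171875, -118.20750427246094), (131.9737091064453, 366.6412048339844), 20.10013198852539)
[[331.0, 31.0], [457.0, -313.0], [581.0, -268.0], [455.0, 77.0]]
```

View pics/t0c.png

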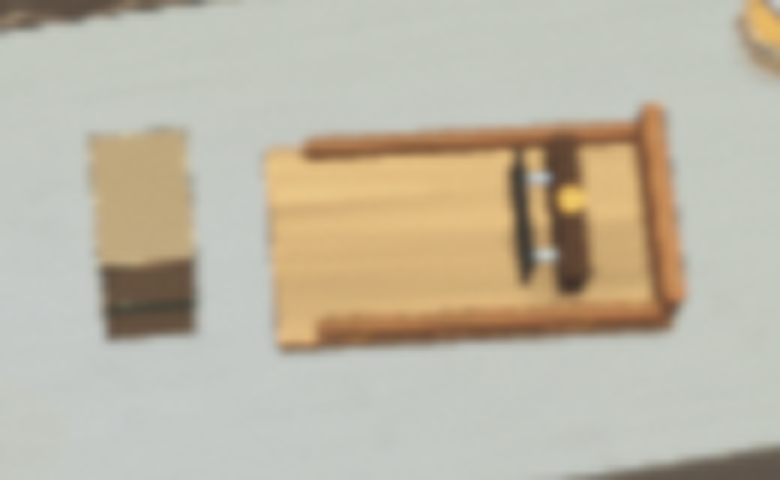

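The crop confirms the setup. The carton top spans (88,133)–(193,262), the tray's front corners are (268,150) and (282,348), and the pad's face runs from (514,152) to (525,280). Next I turn these into world coordinates and check a tilted tool pose.

```bash
python3 - <<'E'
from h import *
c=robot.camera_info("top"); f=200/np.tan(np.radians(c["vfov"]/2)); T=np.linalg.inv(c["view"])
def px(U,V,z):
    u=290+(U+.5)/6-.5; v=160+(V+.5)/6-.5
    d=T[:3,:3]@[(u-c["cx"])/f,(v-c["cy"])/f,1]; o=T[:3,3]; return ((o+d*(z-o[2])/d[2])[:2]*1000).round(1)
for n,p in dict(front=[(266,149,.018),(281,349,.018)],board=[(642,103,.056),(666,103,.056),(686,300,.056)],pad=[(513,152,.054),(524,282,.054)],
  cart=[(88,133,.1186),(187,130,.1186),(194,260,.1186),(99,265,.1186)], cbot=[(107,337,0),(194,334,0)],rails=[(305,140,.032),(318,325,.032),(668,310,.032)]).items(): print(n,[px(*q) for q in p])
def R(yaw,th):  # forward direction = tray x
    d=np.array([np.cos(yaw),np.sin(yaw),0]); z=np.sin(th)*d-np.cos(th)*np.array([0,0,1]); y=np.cross([0,0,1],d); 
    return np.c_[np.cross(y,z),y,z]
yaw=np.radians(-95.5)
for s in(1,-1):
  for th in(0,25,40):
    M=R(yaw,np.radians(th)); M=M@np.diag([s,s,1])
    for p in([.5,.17,.02],[.5,.12,.1],[.495,.05,.04],[.49,-.02,.04]):
        print(s,th,p,robot.ik(p,M))
print(robot.read_force(),robot.read_t())
E
```

```text
front [array([547.9,   2.3]), array([431.9,  14.5])]
board [array([ 525.5, -199.3]), array([ 523.4, -212.1]), array([ 411.2, -197.4])]
pad [array([ 509.6, -125. ]), array([ 435.7, -115.6])]
cart [array([530.5, 100.8]), array([523.8,  50.3]), array([452.8,  58.5]), array([458. , 106.3])]
cbot [array([460.2, 105.1]), array([454.1,  58.1])]
rails [array([543.9, -18.3]), array([437.4,  -6.1]), array([ 415. , -192.3])]
1 0 [0.5, 0.17, 0.02] [ 40.07377738  17.97309895 -30.65500313   0.         -41.37189792
 134.42622262]
1 0 [0.5, 0.12, 0.1] [ 35.39696749  10.79698586 -27.38961744   0.         -51.81339669
 139.10303251]
1 0 [0.495, 0.05, 0.04] [ 28.44348276  13.82221166 -33.31971159   0.         -42.85807675
 146.05651724]
1 0 [0.49, -0.02, 0.04] [ 20.68583809  13.22251953 -34.18760022   0.         -42.58988025
 153.81416191]
1 25 [0.5, 0.17, 0.02] [ 50.67483469  27.50913147 -27.10365488  16.17511454 -57.61808781
 112.4402858 ]
1 25 [0.5, 0.12, 0.1] [ 47.39775175  19.86820972 -26.65346418  16.36449826 -64.80364865
 117.30470352]
1 25 [0.495, 0.05, 0.04] [ 42.03835535  21.38529377 -35.9638
[... 1175 characters left out ...]
0364865
 -62.69529648]
-1 25 [0.495, 0.05, 0.04] [ 42.03835535  21.38529377 -35.96382009  20.78987664 -53.49612502
 -63.05581524]
-1 25 [0.49, -0.02, 0.04] [ 35.74788381  19.16735008 -40.85194548  24.59324898 -49.77435559
 -60.52207778]
-1 40 [0.5, 0.17, 0.02] [ 54.62622761  35.73515543 -22.25556685  20.02030334 -69.25953638
 -73.60177202]
-1 40 [0.5, 0.12, 0.1] [ 51.81767262  27.83285437 -24.03332763  21.11990073 -74.4268607
 -69.74824744]
-1 40 [0.495, 0.05, 0.04] [ 47.24436243  29.23641526 -33.72437348  25.82797733 -63.27370109
 -72.05400796]
-1 40 [0.49, -0.02, 0.04] [ 41.70859796  26.6723001  -40.13387004  30.70524437 -58.77795406
 -71.76812311]
[ 0.7230678  -0.42212546 -0.63623191] 0.1
```

Tray: front middle (0.490, 0.0085), heading about −96.3°, pad face at tray x of about 130 mm. Carton centre is about (0.491, 0.080), turned only slightly, and some 7 mm off the tray's midline. I'll straddle its 73 mm width with the gripper, slide it onto the midline and feel for the step.

```bash
cat >> h.py <<'E'
yaw=np.radians(-96.3); D=np.array([np.cos(yaw),np.sin(yaw),0]); Y=np.cross([0,0,1],D); O=np.array([.490,.0085,0])
def R(th,yaw=yaw):
    th=np.radians(th); d=np.array([np.cos(yaw),np.sin(yaw),0]); z=np.sin(th)*d-np.cos(th)*np.array([0,0,1]); y=np.cross([0,0,1],d)
    return np.c_[np.cross(y,z),y,z]@np.diag([-1,-1,1])
def tp(x,y,z): return O+x*D+y*Y+np.array([0,0,z])
def fr(n=10):
    F=[]
    for _ in range(n): F.append(robot.read_force()); robot.dwell(.01)
    F=np.mean(F,0); return np.array([F@D,F@Y,F[2]])
def at(): p=robot.read_position()-O; return np.array([p@D,p@Y,p[2]])*1000
E
python3 - <<'E'
from h import *
c=np.array([.491,.080,0])
robot.goto(c+[0,0,.20],R(0)); robot.servo_line(c+[0,0,.072])
robot.move_gripper(0.0); print("grip",robot.read_grip_width()*88,robot.read_finger_force(),robot.read_t())
x0=at()[0]/1000; f0=fr(); print(at(),f0)
robot.servo_line(tp(-.046,0,.0725),speed=.06); print(at(),fr())
for i in range(25):
    robot.servo_line(tp(-.046+.001*(i+1),0,.0725),speed=.02); f=fr(5); print(i,at().round(1),f.round(2))
    if f[0]<f0[0]-4.5: break
print(robot.read_t())
im,_=robot.grab_frame("side"); save(cv2.resize(im[130:250,260:380],None,fx=5,fy=5,interpolation=cv2.INTER_CUBIC),"s1.png")
E
```

```text
grip 72.66660857390241 29.831326603889465 3.85
[-71.40237047  -6.52242144  72.63135716] [-0.39157476 -1.68744092  6.12483383]
[-45.46146185  -1.66283955  73.76813124] [ -2.24501718 -13.19240343  22.26471816]
0 [-44.7  -1.7  73.7] [ -2.59 -13.23  22.26]
1 [-43.7  -1.7  73.7] [ -2.65 -12.41  21.33]
2 [-42.7  -1.6  73.6] [ -1.99 -12.86  20.45]
3 [-41.7  -1.6  73.6] [ -2.16 -11.83  20.36]
4 [-40.7  -1.6  73.5] [ -1.68 -11.81  19.39]
5 [-39.7  -1.6  73.4] [ -1.85 -11.59  18.27]
6 [-38.6  -1.5  73.4] [ -1.9  -10.88  17.59]
7 [-37.6  -1.5  73.3] [ -1.48 -10.12  16.38]
8 [-36.6  -1.6  73.1] [-1.53 -9.97 14.71]
9 [-35.6  -1.6  73.1] [-1.59 -9.6  14.28]
10 [-34.6  -1.6  72.9] [-1.42 -8.56 12.69]
11 [-33.6  -1.6  72.8] [-1.37 -8.26 11.96]
12 [-32.6  -1.6  72.7] [-1.08 -7.91 10.62]
13 [-31.7  -1.5  72.6] [-1.7  -7.27  9.13]
14 [-30.7  -1.4  72.5] [-1.61 -6.25  7.58]
15 [-29.8  -1.3  72.4] [-1.74 -5.11  5.46]
16 [-28.9  -0.9  72.3] [-2.03 -4.8   4.62]
17 [-28.   -0.2  72.4] [-1.75 -3.24  1.17]
18 [-27.    0.3  72.5] [-2.16 -0.78 -0.87]
19 [-26.    0.3  72.5] [-1.57  0.6  -1.92]
20 [-25.    0.2  72.6] [-1.59  0.78 -1.93]
21 [-24.    0.   72.5] [-1.48  0.5  -1.71]
22 [-23.   -0.   72.5] [-1.71  0.04 -1.4 ]
23 [-22.   -0.   72.5] [-1.81 -0.07 -1.26]
24 [-21.   -0.   72.5] [-1.41  0.18 -1.33]
11.8917
```

View pics/s1.png

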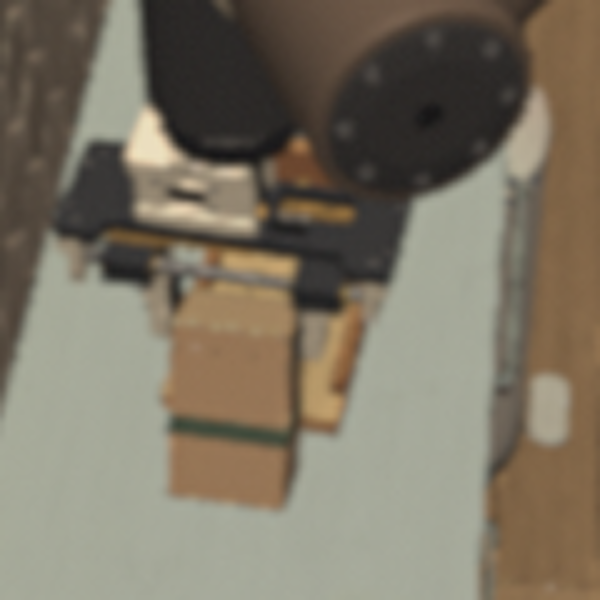

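The gripper holds the carton before the step, with the tray's near corner at (335,430) and the carton's bottom rear edge from (168,495) to (283,508). No contact felt yet, so I'll work out the remaining gap from these pixels.

```bash
python3 - <<'E'
from h import *
c=robot.camera_info("side"); f=200/np.tan(np.radians(c["vfov"]/2)); T=np.linalg.inv(c["view"])
def px(U,V,z):
    u=260+(U+.5)/5-.5; v=130+(V+.5)/5-.5
    d=T[:3,:3]@[(u-c["cx"])/f,(v-c["cy"])/f,1]; o=T[:3,3]; p=o+d*(z-o[2])/d[2]-O; return np.round([p@D*1000,p@Y*1000],1)
for q in [(335,432,.018),(168,495,0),(283,508,0),(174,322,.1186),(291,328,.1186),(166,400,.018)]: print(q,px(*q))
im,W=cloud("side"); P=W[np.isfinite(W).all(-1)]-O; P=np.c_[P@D,P@Y,P[:,2]]*1000
m=(P[:,0]>-120)&(P[:,0]<20)&(abs(P[:,1])<34)
for lo in range(5,120,12):
    s=P[m&(P[:,2]>lo)&(P[:,2]<lo+12)&(P[:,0]<-20)]; print(lo,len(s),np.median(s[:,0]).round(1), s[:,1].min().round(1),s[:,1].max().round(1))
E
```

```text
(335, 432, 0.018) [-13.8 -55.3]
(168, 495, 0) [-70.2  37.7]
(283, 508, 0) [-65.7 -33.7]
(174, 322, 0.1186) [-37.2  36.5]
(291, 328, 0.1186) [-27.8 -31.6]
(166, 400, 0.018) [-9.4 54.1]
5 5 -85.1 -26.0 22.7
17 73 -82.1 -33.5 30.8
29 79 -77.8 -33.6 32.2
41 85 -73.6 -32.9 32.2
53 80 -69.4 -33.2 32.8
65 86 -64.7 -33.6 32.9
77 93 -60.5 -33.9 33.5
89 89 -55.8 -32.3 33.9
101 81 -51.2 -33.8 32.4
113 147 -45.4 -33.9 33.1
```

The depth shows the carton's foot dragged, so it now leans about 20° in the grip with its top forward. I'll back off, lift it slightly, turn the wrist to bring it upright, and check.

```bash
cat >> h.py <<'E'
def G(x,z,th,y=0): M=R(th); return tp(x,y,z)+.019*M[:,2],M
def rear():
    im,W=cloud("side"); P=W[np.isfinite(W).all(-1)]-O; P=np.c_[P@D,P@Y,P[:,2]]*1000
    m=(P[:,0]>-140)&(P[:,0]<-20)&(abs(P[:,1])<28); Q=P[m&(P[:,2]>25)&(P[:,2]<100)]; 
    A=np.c_[Q[:,1:],np.ones(len(Q))]
    for _ in range(4):
        k=np.linalg.lstsq(A,Q[:,0],rcond=None)[0]; g=abs(A@k-Q[:,0])<6; A,Q=A[g],Q[g]
    t=P[(P[:,0]>-140)&(P[:,0]<0)&(abs(P[:,1])<45)&(P[:,2]>105)&(P[:,2]<128)]
    print("rear x@z0 %.1f yaw %.1f lean %.1f"%(k[2],np.degrees(np.arctan(k[0])),np.degrees(np.arctan(k[1]))),len(Q),"topz",np.median(t[:,2]).round(1) if len(t) else None)
E
python3 - <<'E'
from h import *
robot.servo_line(G(-.034,.105,0)[0],speed=.05); f0=fr(); print(at(),f0)
p,M=G(-.034,.105,20); robot.servo_line(p,ori=M,speed=.02); print(at(),fr()); rear()
for i in range(14):
    robot.servo_line(G(-.034,.105-.0015*(i+1),20)[0],speed=.02); f=fr(5); print(i,at().round(1),f.round(2))
    if f[2]>f0[2]+3: break
rear(); print(robot.read_t())
E
```

```text
[-33.87354592  -0.3472307   85.80690559] [ 0.13129988  0.05034561 -5.12571746]
[-28.0828496   -0.3509381   86.35719414] [ 0.00685406 -0.32342601 -4.72926892]
rear x@z0 -67.7 yaw -0.9 lean -0.2 299 topz 117.2
0 [-27.1   0.1  85.9] [-0.45  0.15 -5.  ]
1 [-27.4  -0.   84.1] [-0.1   0.15 -4.85]
2 [-27.5  -0.   82.6] [-0.32  0.08 -4.92]
3 [-27.5  -0.   81.1] [ 0.19  0.19 -5.12]
4 [-27.5  -0.   79.6] [-0.15 -0.12 -5.04]
5 [-27.4  -0.   78.1] [ 0.1  -0.09 -5.39]
6 [-27.5  -0.   76.6] [-0.49 -0.58 -4.89]
7 [-27.5  -0.   75.1] [ 0.28  0.15 -5.35]
8 [-27.6   0.2  73.8] [ 0.34 -0.13 -2.11]
rear x@z0 -68.4 yaw -0.4 lean 0.0 304 topz 117.7
15.9333
```

The carton is upright and square to within 0.4°, weighs about 0.5 kg, and has about 17 mm to go to the step. I'll release it and push it low from behind with the tool tilted and two fingertips spread.

```bash
python3 - <<'E'
from h import *
robot.move_gripper(1.0)
M=R(20); robot.servo_line(robot.read_position()-.09*M[:,2],speed=.15)
robot.goto(tp(-.14,0,.14),R(40)); robot.move_gripper(.35); f0=fr(20); print(at(),f0); rear()
robot.servo_line(tp(-.105,0,.022)); robot.servo_line(tp(-.082,0,.022),speed=.06)
fs=[]
for i in range(64):
    x=-.082+.0006*(i+1)
    robot.servo_line(tp(x,0,.022),speed=.02); f=fr(4)-f0; fs.append(f[0]); print("%.1f:%.2f/%.1f"%(at()[0],f[0],f[2]),end=" ")
    if f[0]<-5 : break
print(); rear(); print(robot.read_t())
E
```

```text
[-1.40037815e+02 -4.50347672e-03  1.39967846e+02] [ 0.04946965 -0.00944016  0.05680141]
rear x@z0 -46.3 yaw -3.3 lean -14.4 4 topz 117.8
-81.6:0.02/0.1 -80.8:-0.11/-0.1 -80.2:-0.20/0.1 -79.6:0.20/0.1 -79.0:-0.15/0.1 -78.4:0.27/-0.2 -77.8:-0.17/0.3 -77.2:-0.10/0.1 -76.6:-0.27/0.4 -76.0:-0.19/0.1 -75.4:0.19/0.3 -74.8:-0.37/-0.1 -74.2:-0.08/-0.1 -73.6:-0.05/0.2 -72.9:0.13/-0.2 -72.3:-0.40/0.1 -71.8:-0.33/0.3 -71.1:-0.12/0.2 -70.6:0.48/0.2 -70.0:-0.09/-0.4 -69.4:0.24/0.2 -68.8:0.01/0.0 -68.2:-0.15/-0.4 -67.6:0.15/-0.3 -67.0:-0.06/0.2 -66.4:-0.08/0.2 -65.8:-0.46/0.5 -65.2:-0.18/-0.5 -64.6:0.30/0.0 -64.0:-0.37/0.1 -63.4:-0.17/0.4 -62.8:-0.29/-0.0 -62.2:-0.16/-0.2 -61.6:-0.49/-0.1 -61.0:-0.17/0.1 -60.4:0.06/-0.2 -59.8:-0.25/-0.1 -59.2:-0.01/0.3 -58.6:-0.08/0.0 -58.0:0.62/0.0 -57.6:-1.23/0.0 -57.2:-2.15/0.5 -56.5:-3.67/0.7 -55.6:-3.63/1.0 -54.9:-3.46/0.8 -54.3:-2.93/0.7 -53.7:-3.01/0.6 -53.1:-3.58/0.4 -52.6:-3.37/1.3 -52.0:-3.90/0.9 -51.4:-3.15/1.0 -50.8:-3.00/0.6 -50.2:-3.09/0.8 -49.5:-3.15/0.6 -49.0:-3.19/0.7 -48.3:-3.25/0.4 -47.8:-2.99/1.1 -47.1:-3.14/0.9 -46.5:-3.59/1.4 -46.0:-3.20/0.6 -45.3:-3.30/0.7 -44.7:-3.40/0.8 -44.2:-3.20/0.7 -43.5:-3.37/0.5 
rear x@z0 -1.5 yaw 1.6 lean -28.0 7 topz 117.3
38.6667
```

```bash
python3 - <<'E'
from h import *
a,W=cloud("top"); b,V=cloud("side"); np.savez("c1.npz",a=a,W=W,b=b,V=V)
A=cv2.resize(a[160:240,290:420],(780,480),interpolation=cv2.INTER_CUBIC); save(A,"t2.png")
P=W[np.isfinite(W).all(-1)]-O; P=np.c_[P@D,P@Y,P[:,2]]*1000
t=P[(abs(P[:,2]-118.6)<5)&(P[:,0]>-90)&(P[:,0]<60)&(abs(P[:,1])<50)]; print(len(t)); print(cv2.minAreaRect(t[:,:2].astype(np.float32)))
P=V[np.isfinite(V).all(-1)]-O; P=np.c_[P@D,P@Y,P[:,2]]*1000
t=P[(abs(P[:,2]-118.6)<5)&(P[:,0]>-90)&(P[:,0]<60)&(abs(P[:,1])<50)]; print(len(t)); print(cv2.minAreaRect(t[:,:2].astype(np.float32)))
E
```

```text
349
((-46.20958709716797, -1.9402694702148438), (84.64324951171875, 93.84183502197266), 0.5686345100402832)
318
((-39.487247467041016, -8.022884368896484), (84.82798767089844, 73.59747314453125), 88.12049865722656)
```

View pics/t2.png

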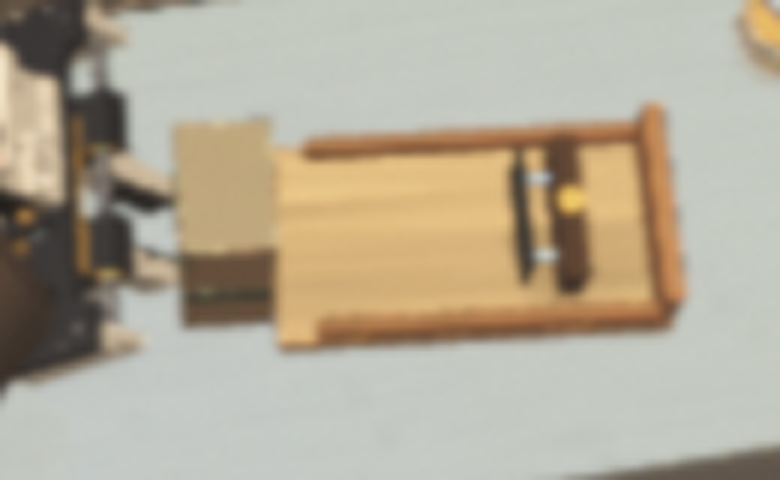

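The tray hasn't moved, and the carton stands square about 4 mm short of the step, with its bottom corner at (271,320) and the tray front at (279,325). I'll push on until I feel the step, then go high and tip it.

```bash
python3 - <<'E'
from h import *
x=at()[0]/1000
for i in range(14):
    x+=.0007; robot.servo_line(tp(x,0,.022),speed=.03); f=fr(3); print("%.1f:%.2f"%(at()[0],f[0]),end=" ")
    if f[0]<-5: break
xc=at()[0]/1000; print(xc,robot.read_t())
robot.servo_line(tp(xc-.012,0,.03)); robot.servo_line(tp(xc-.012,0,.108),speed=.2)
x=xc-.003; robot.servo_line(tp(x,0,.108),speed=.08)
seen=False
for i in range(30):
    x+=.003; robot.servo_line(tp(x,0,.108),speed=.04); f=fr(2); print("%.1f:%.2f/%.2f"%(at()[0],f[0],f[2]),end=" ")
    if f[0]<-6: print("HIGH"); break
    if x-xc>.056: break
print(robot.read_t())
a,W=cloud("side"); save(cv2.resize(a[130:250,260:380],(600,600)),"s3.png")
E
```

```text
-42.8:-3.63 -42.2:-3.85 -41.9:-5.50 -0.04190168733474423 39.5917
-41.8:-0.14/-0.32 -38.8:-0.09/-0.18 -35.8:0.16/0.26 -32.7:0.09/0.01 -29.7:-0.09/-0.01 -26.8:-0.13/0.44 -23.7:0.08/0.42 -20.7:-0.87/-0.74 -17.7:0.10/-0.30 -14.7:0.08/0.27 -11.7:0.09/-0.24 -8.7:0.10/-0.18 -5.7:-0.34/-0.52 -2.7:0.09/-0.27 0.3:-0.42/-0.09 3.3:-0.59/-0.23 6.3:-0.32/-0.35 9.3:0.11/0.09 12.3:-0.11/0.07 15.3:0.25/0.13 45.975
```

View pics/s3.png

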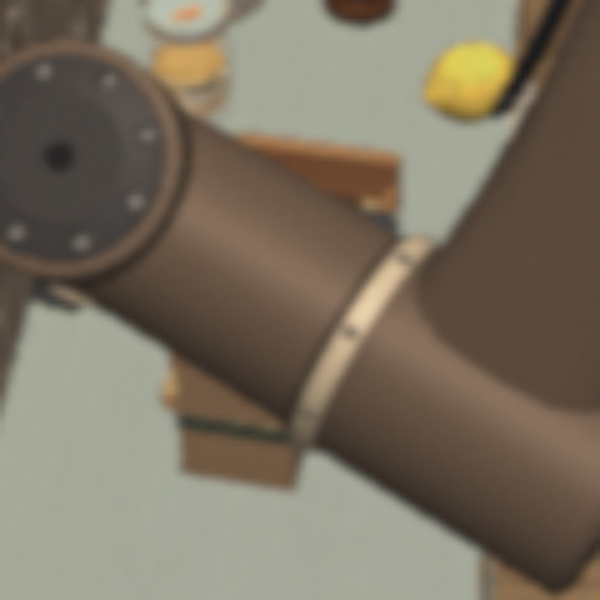

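The carton is still standing. The partly open fingertips sit about 1 cm back from the TCP (they swing on an arc), so they brushed over its top. I'll back off and push 16 mm lower.

```bash
python3 - <<'E'
from h import *
xc=-.0419
robot.servo_line(tp(.012,0,.125),speed=.2); robot.servo_line(tp(xc-.02,0,.125),speed=.3); robot.servo_line(tp(xc-.015,0,.092),speed=.2)
robot.servo_line(tp(xc-.003,0,.092),speed=.1); x=xc-.003
for i in range(20):
    x+=.003; robot.servo_line(tp(x,0,.092),speed=.05); f=fr(2); print("%.1f:%.2f/%.2f"%(at()[0],f[0],f[2]),end=" ")
    if f[0]<-6: print("HIGH"); break
    if x-xc>.052: break
print(robot.read_t())
robot.servo_line(tp(xc-.06,0,.10),speed=.2); print(robot.read_t())
b,V=cloud("side"); a,W=cloud("top"); P=V[np.isfinite(V).all(-1)]-O; P=np.c_[P@D,P@Y,P[:,2]]*1000
t=P[(abs(P[:,2]-69)<5)&(P[:,0]>-90)&(P[:,0]<140)&(abs(P[:,1])<50)]; print(len(t),cv2.minAreaRect(t[:,:2].astype(np.float32)))
save(np.hstack([cv2.resize(a[160:240,290:420],(650,400)),cv2.resize(b[130:250,260:380],(400,400))])[:, ::1] if 0 else cv2.resize(a[160:240,290:420],(780,480)),"t4.png")
E
```

```text
-42.4:-1.33/0.79 -39.2:-1.67/1.46 -35.8:-2.13/0.97 -32.6:-1.44/1.14 -29.6:-1.34/0.71 -26.7:-0.55/0.41 -23.7:-1.69/0.29 -20.7:-0.53/0.45 -17.7:-0.49/0.68 -14.7:-0.20/0.20 -11.7:-0.11/0.23 -8.7:-0.03/-0.16 -5.7:-0.61/-0.09 -2.7:0.11/-0.42 0.3:-0.64/0.68 3.3:-0.89/-0.04 6.3:0.39/0.43 9.3:0.47/-0.25 12.3:0.46/-0.35 52.325
53.05
461 ((25.260520935058594, -2.8935928344726562), (100.3093490600586, 73.0566635131836), 0.5108579397201538)
```

View pics/t4.png

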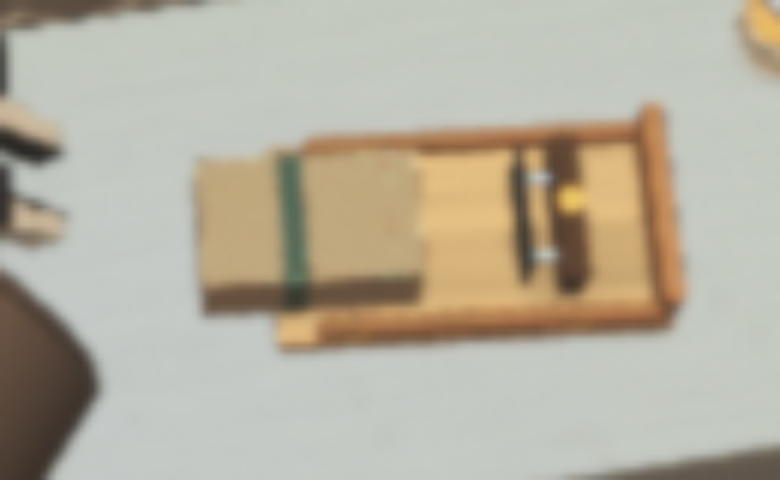

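Tipped flat, and the tray hasn't moved. The carton spans columns 197–422 in the crop, and the pad face at 515 is about 48 mm ahead. Now I'll push on the bottom end and feel for the pad.

```bash
python3 - <<'E'
from h import *
robot.servo_line(tp(-.07,-.002,.036),speed=.25); f0=fr(6)[0]
robot.servo_line(tp(-.036,-.002,.036),speed=.1)
robot.servo_line(tp(.0,-.002,.036),speed=.03); B=[];x=0;hit=0
for i in range(36):
    x+=.001; robot.servo_line(tp(x,-.002,.036),speed=.04); f=fr(5)[0]-f0; B.append(f); print("%.1f:%.2f"%(at()[0],f),end=" ")
    if i>=5:
        b=np.median(B[1:max(6,i-7)])
        if np.mean(B[-2:])<b-2.5 or f<-7.2: break
    if robot.read_t()>66: break
print("base",np.median(B[1:6]),robot.read_t())
robot.servo_line(tp(x-.05,-.002,.045),speed=.12); print(robot.read_t())
a,W=cloud("top"); save(cv2.resize(a[160:240,290:420],(780,480),interpolation=cv2.INTER_CUBIC),"t5.png")
E
```

```text
0.9:-1.82 2.0:-2.50 3.1:-1.06 4.1:-1.72 5.1:-2.01 6.1:-1.48 7.1:-1.54 8.1:-1.89 9.1:-1.55 10.1:-1.43 11.1:-1.65 12.1:-1.78 13.1:-1.78 14.1:-1.34 15.1:-2.26 16.1:-1.62 17.1:-1.69 18.1:-1.85 19.1:-1.71 20.1:-2.24 21.0:-2.06 21.9:-2.66 22.8:-4.02 23.7:-4.87 base -1.7188367290519717 62.475
63.05
```

View pics/t5.png

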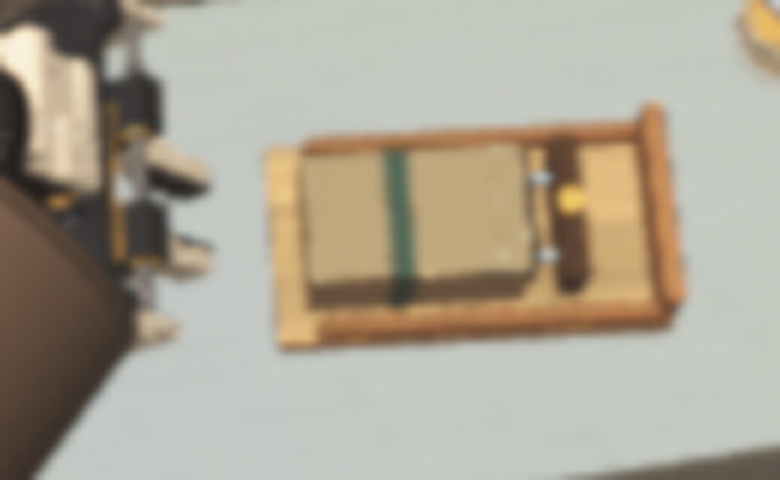

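The carton lies flat and square between the rails, its top end on the pad (column about 530, pad pushed slightly back). The tray's corners haven't moved and the gripper is clear.

```bash
python3 -c "
from rig import robot
print(robot.job_done(), robot.read_t())"
```

```text
the job is handed in; nothing more can be done
the job is handed in; nothing more can be done
```

I handed the job in at about 63 s: the carton was tipped over the step, lies flat in the unmoved tray, and was pressed about 3 mm into the pad by force reading (perhaps easing back to about 2 mm once I let go), with nothing else touched.

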